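# Clamp the skiving stone under the sprung hold-down

### The job

Get the skiving stone ready for work: push the sprung hold-down arm back until it stays open, slide the stone plate beneath it, fully home and flush in the corner against both the back fence and the side fence, then tip the arm forward again so that its foot springs down and bears on the plate. Leave the tin, the spool and the jar where they stand.

Things in the scene. Friction and masses are not known exactly. Their poses are not given: they have to be found in the camera images.
- corner_stop: Fixed fixture: a 10 mm plywood board with an L of two wooden fences (16 mm high, 18 mm thick) and a steel bracket. Origin: on the board's top (10 mm above the worktop) at the foot of the back fence's face, under the arm's centreline. x points square into the back fence (face at x = 0), to the robot's right; y along it, away from the robot. Bracket: x = 18 to 96, y = -32 to 32 mm, 60 mm high.
- home (a point): Where the plate's centre is when it is home: fixture x = -67.5 mm, y = 0, 6 mm above the board; axes then parallel. The side fence is on the side away from the robot: face at fixture y = +82.5 mm, x = -100 to 0 mm; back fence y = -100 to 100 mm. Board: x = -225 to 20, y = -125 to 100 mm. The fixture's place and yaw vary.
- holddown (a joint): Sprung hold-down arm (rad): 0 = down with nothing beneath (foot 3 mm over the board, in the plate's way), 1.0 = fully back (underside of foot about 68 mm up). Pushing its crossbar back (fixture +x) lifts the foot. The spring works over centre at 0.55: past that either way it drives the arm on to that end and holds it (about 0.5 Nm, up to 8 N at the crossbar). On the plate it rests at about 0.15.
- crossbar (a point): Centre of the black crossbar on the arm's lever: 16 mm thick, 80 mm long, along fixture y; 85 mm from the hinge pin (parallel to it, fixture x = 35 mm, 50 mm above the board). It stands at fixture x = -13 mm, 120 mm above the board at joint 0, and at x = 68 mm, 128 mm above it at joint 1; highest between, 135 mm.
- foot: Black rubber ball foot, 20 mm across, under the end of the hold-down arm; origin at its centre. With the arm down it stands at fixture x = -22 mm, y = 0.
- plate_centre (a point): Centre (6 mm above its underside) of the loose stone plate, a flat grey slab 135 mm (this point's x) by 165 mm (its y) by 12 mm, its axes square to the edges; 0.5 to 0.9 kg, too wide to grasp, lying flat on the fixture's board. At the start it is 48 to 70 mm short of home in fixture x and 10 to 30 mm short of it in y (nearer the robot), turned up to 0.2 rad either way.
- stone_plate: The same stone plate; origin at the centre of its underside. This frame is turned by +0.07 rad against the plate's edges: take the yaw from plate_centre.
- needle_tin: Bystander: red tin, 77 x 113 x 39 mm, origin at the centre of its underside.
- spool: Bystander: upright thread spool, 55 mm across, 70 mm high, origin at the centre of its underside.
- rivet_jar: Bystander: small clear jar with a lid, 46 mm across, 60 mm high, origin at the centre of its underside.

How it is judged:
On the way, in this order (a step that is already met when the one before it is completed fails the run):
1. the hold-down arm is pushed back (joint over 0.8) (value of joint holddown above 0.8 rad), for 0.2 s.
2. the plate lies beneath the raised foot (rear edge within 10 mm of the back fence, arm still back) (x of plate_centre in the frame of corner_stop above -0.0775 m and value of joint holddown above 0.6 rad), for 0.1 s.
At the end, for the whole second after the job is handed in: The plate lies flat and at rest on the board, home in the corner (within 4 mm of both fences, turned less than 2 degrees), and the foot bears down on it with more than 3 N (arm joint under 0.3) (x of plate_centre in the frame of corner_stop between -0.0715 and -0.0635 m and y of plate_centre in the frame of corner_stop between -0.004 and 0.004 m and angle between the x axis of plate_centre and the x axis of corner_stop, either way round below 0.035 rad and angle between stone_plate's own z axis and vertical below 0.03 rad and height (world z) of plate_centre below 0.02 m and contact force between foot and stone_plate above 3 N and value of joint holddown below 0.3 rad and linear speed of stone_plate below 0.01 m/s); the robot touches nothing.
It fails at once if the tin is moved over 20 mm (distance of needle_tin from where it was at the start of the episode above 0.02 m).
It fails at once if the spool is moved over 20 mm (distance of spool from where it was at the start of the episode above 0.02 m).
It fails at once if the jar is moved over 20 mm (distance of rivet_jar from where it was at the start of the episode above 0.02 m).
It also fails if it takes over 61 s, if anything falls off the work surface, if the arm or the gripper's body presses on something with over 40 N, if the wrist force passes 120 N, or if a joint passes its speed limit or range.

### The arm

A 6-joint arm with a two-finger parallel gripper is mounted at the origin on a cart in front of the work surface, level with it; the furniture and walls round the work are solid. World frame = base frame: x ahead of the robot, y to its left, z up, the work surface at z = 0. Lengths are in m, angles in rad, forces in N, time in s.
With the tool pointing down it reaches from about 0.275 to 0.875 m from the base axis. Payload 12.5 kg.
Tool frame: the origin (TCP) lies midway between the tips of the shut fingers; the grasp point (between the pads) lies 19 mm behind it; z points along the fingers, y is the line along which they close (so a half turn about z gives the same grasp; the last joint's range is limited). The gripper opens to 85 mm and grips with 20 to 120 N. Pads are 22 mm wide; open, the fingers measure 114 mm over their backs; the gripper's body (76 mm by 85 mm) begins 54 mm behind the grasp point. The pads swing forward as they close: fully open they stand 13 mm farther back than shut.
Start: joints at [-1.334, 0.351, 1.652, -0, 1.139, -0.085], TCP at [0.174, -0.522, 0.231] pointing down, gripper open.
Joint ranges: [-2.75, 2.75], [-0.79, 2.1], [0.01, 2.65], [-1.57, 4.71], [0.07, 3.14], [-2.87, 2.87]. Speed limits (rad/s): [2.22, 2.22, 2.79, 3.14, 3.14, 3.14].

### API

Orientations are given as a rotation vector (axis times angle).
In Python, from cell import robot gives the robot as it stands. Calls block until the motion is done:
- robot.move_pose(position, orientation): joint-space move of the TCP to a pose.
- robot.line_to(position, rot=None, feed=0.15, guard=None): straight line of the TCP; rot=None keeps the orientation; feed is the mean speed in m/s. With guard (N) it stops when the force on the tool has changed by that much, and returns True; else False.
- robot.set_joints(angles): joint-space move.
- robot.move_gripper(opening, force=None): opening from 0.0 (shut) to 1.0 (fully open); force is the grip in N (None keeps the last); returns when the fingers have stopped.
- robot.dwell(seconds).
- robot.inverse_kinematics(position, orientation): joint angles nearest the present ones, or None.
- robot.sense(): the state.
- robot.read_camera(name): name is "side" or "top"; returns (picture, depth): 400x640x3 uint8, blue, green, red; 400x640 float32, m along the optical axis (not along the pixel's ray), 0 where there is no reading.
- robot.get_calibration(name): a dict with "camera_matrix" (3x3 intrinsics, pixels), "R" (3x3) and "t" (3): a world point X has camera coordinates R X + t. Camera axes: x right, y down, z forward; pixel columns grow to the right and rows downward; lengths in m; the calibration is good to about 2 mm. A picture is of the moment at which its call begins. get_calibration takes no time and is no camera call.
A pose or a line that the arm cannot do raises robot.MotionError and nothing moves.
- robot.job_done(): hands the job in; it is judged then, once.
The state is a dict: "time": time; "q": joint angles; "joint_velocities": joint speeds; "tau": joint torques, N m; "position": TCP position; "ee_rot": TCP orientation; "force": force on the tool from outside, world axes, zero at the start; "wrist_torque": the same for the moment, N m; "width": opening from 0.0 (shut) to 1.0 (fully open); "grip_force": force on a finger pad.
Only numpy, scipy, OpenCV 4.12 (cv2) and the standard library are available. Lean on these libraries where they do the work, as an engineer would, in place of code of your own. Each camera call takes 0.05 s, during which the arm holds its last target. There are 200 camera calls.

## Working session

There is one attempt and no reset: what is moved stays moved. The work goes in short steps, each a Python script; the robot and the scene stay as the last script left them, time stands still between calls to the robot, and variables do not carry over. Pictures are saved under pics/ and viewed, at most 10 in all, crops included, and the job is handed in when it is done.

```bash
mkdir -p pics; ls; python3 - <<'E'
from cell import robot
import cv2,numpy as np
for n in("top","side"):
    p,d=robot.read_camera(n); cv2.imwrite(f"pics/{n}0.png",p); np.savez(f"{n}0.npz",p=p,d=d)
    c=robot.get_calibration(n); print(n,np.round(-c["R"].T@c["t"],3),np.round(c["R"],2).tolist(),c["camera_matrix"][0][0])
print(robot.sense())
E
```

```text
pics
top [0.362 0.112 1.576] [[0.01, -1.0, 0.0], [-0.99, -0.01, -0.14], [0.14, 0.0, -0.99]] 417.10982827913045
side [ 0.829 -0.651  0.91 ] [[0.95, 0.3, 0.02], [0.22, -0.66, -0.72], [-0.2, 0.69, -0.7]] 373.9786800271343
{'time': 0.1, 'q': array([-1.33361210e+00,  3.51179296e-01,  1.65236004e+00, -1.43086316e-07,
        1.13911923e+00, -8.46076093e-02]), 'joint_velocities': array([ 1.78221048e-03, -1.63650816e-03, -1.84243331e-03,  5.27250812e-04,
        4.22026836e-05, -3.21404615e-05]), 'tau': array([ 5.97536109e-04, -5.06830680e+01, -2.91875893e+01, -1.10812580e-04,
        2.63274618e-03, -3.50212940e-05]), 'position': array([ 0.17389557, -0.52146609,  0.23081396]), 'ee_rot': array([-3.09996722e+00, -5.03121198e-01,  1.27769008e-04]), 'force': array([ 0.13533947, -0.15072986,  0.13587204]), 'wrist_torque': array([-0.01014685, -0.00501686,  0.00060125]), 'grip_force': 0.0, 'width': 0.9971741591743372}
```

View pics/top0.png

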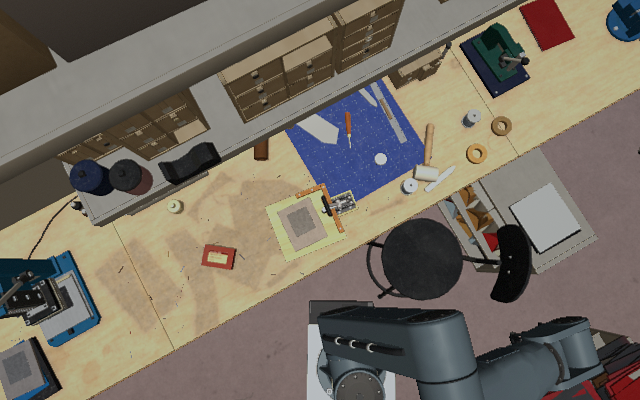

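View pics/side0.png

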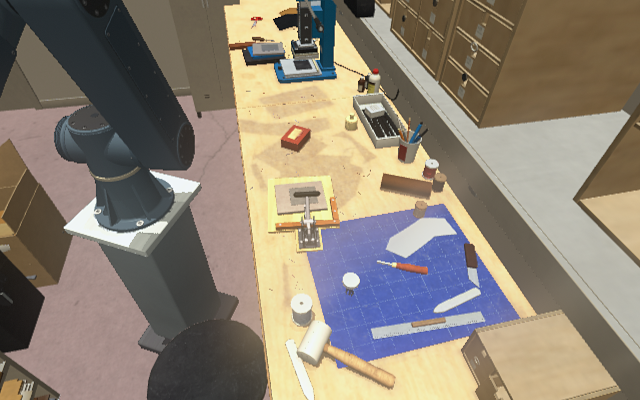

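```bash
python3 - <<'E'
import cv2,numpy as np
p=np.load("top0.npz")["p"];q=np.load("side0.npz")["p"]
cv2.imwrite("pics/c1.png",np.hstack([cv2.resize(p[170:280,255:365],(400,400)*1,interpolation=0)[:, :],cv2.resize(q[160:260,250:350],(400,400),interpolation=0)]))
E
```

```text
(no output)
```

View pics/c1.png

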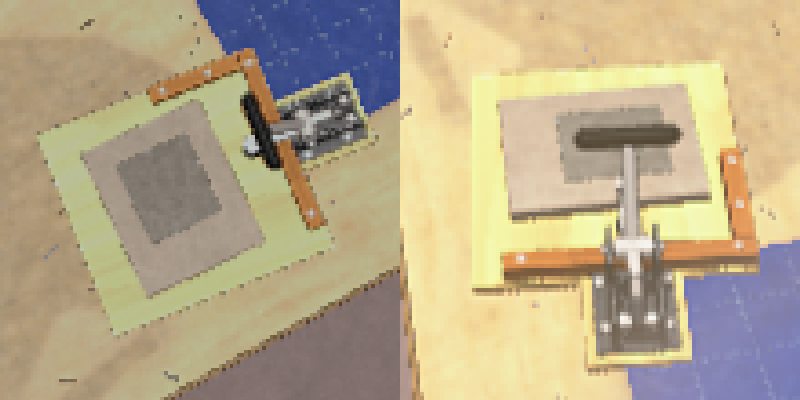

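```bash
cat > h.py <<'E'
import cv2,numpy as np
from cell import robot
def cast(n,uv,z):
    c=robot.get_calibration(n);K,R,t=map(np.array,(c["camera_matrix"],c["R"],c["t"]))
    C=-R.T@t; d=(R.T@np.linalg.inv(K)@np.c_[uv,np.ones(len(uv))].T).T
    return (C+d*((z-C[2])/d[:,2])[:,None])[:,:2]
def big(m,roi):
    k=np.zeros_like(m);x0,y0,x1,y1=roi;k[y0:y1,x0:x1]=m[y0:y1,x0:x1]
    cs,_=cv2.findContours(k,cv2.RETR_EXTERNAL,cv2.CHAIN_APPROX_NONE)
    return max(cs,key=cv2.contourArea),k
def rect(n,c,z):
    return cv2.minAreaRect((cast(n,c.reshape(-1,2),z)*1000).astype(np.float32))
E
python3 - <<'E'
from h import *
R={"top":(255,170,370,280),"side":(250,160,350,260)}
for n in R:
    p=np.load(n+"0.npz")["p"];h=cv2.cvtColor(p,cv2.COLOR_BGR2HSV)
    P=[(305,222),(280,212),(275,240),(320,190)] if n=="top" else [(300,198),(280,188),(272,200),(283,225)]
    print(n,[h[y,x].tolist() for x,y in P])
    o=cv2.inRange(h,(5,140,90),(16,255,255)); c,ko=big(o,R[n]); print("fence",cv2.contourArea(c),rect(n,c,.026))
    g=cv2.inRange(h,(0,0,60),(30,75,200)); c,k=big(g,R[n]); print("plate",cv2.contourArea(c),rect(n,c,.022))
    y=cv2.inRange(h,(20,70,150),(35,255,255)); c,ky=big(y,R[n]); print("board",cv2.contourArea(c),rect(n,c,.01))
    vis=p.copy(); vis[ko>0]=(0,0,255); vis[k>0]=(255,0,0); vis[ky>0]=(0,255,0)
    x0,y0,x1,y1=R[n]; cv2.imwrite(f"pics/m_{n}.png",cv2.resize(vis[y0:y1,x0:x1],(400,400),interpolation=0))
a=[cv2.imread(f"pics/m_{n}.png") for n in R]; cv2.imwrite("pics/m.png",np.hstack(a))
E
```

```text
top [[17, 31, 133], [15, 47, 163], [18, 73, 171], [34, 68, 191]]
fence 124.5 ((636.6904296875, 142.42654418945312), (135.0260467529297, 68.71028137207031), 81.52462005615234)
plate 1758.5 ((434.44659423828125, 79.80300903320312), (198.43560791015625, 427.4064025878906), 54.92115020751953)
board 1888.0 ((447.967529296875, 115.07626342773438), (166.49636840820312, 483.40167236328125), 27.492570877075195)
side [[17, 44, 179], [17, 56, 219], [29, 83, 244], [14, 162, 232]]
fence 141.0 ((618.6254272460938, 145.9217987060547), (70.24882507324219, 116.60588836669922), 21.45250129699707)
plate 494.0 ((543.724365234375, 168.19662475585938), (143.3173370361328, 154.40859985351562), 2.889225959777832)
board 3860.0 ((486.16839599609375, 150.75677490234375), (306.07080078125, 450.5412902832031), 18.076669692993164)
```

View pics/m.png

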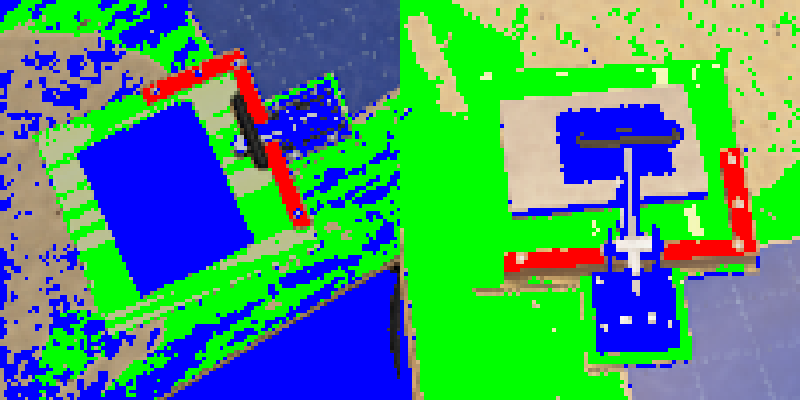

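```bash
cat >> h.py <<'E'
ROI={"top":(255,170,370,280),"side":(250,160,350,260)}
def measure(n,p,seed):
    h=cv2.cvtColor(p,cv2.COLOR_BGR2HSV);x0,y0,x1,y1=ROI[n]
    o=np.zeros(p.shape[:2],np.uint8);o[y0:y1,x0:x1]=cv2.inRange(h,(5,140,90),(16,255,255))[y0:y1,x0:x1]
    k,l,s,_=cv2.connectedComponentsWithStats(o)
    for i in range(1,k):
        if s[i,4]<25:o[l==i]=0
    f=rect(n,np.argwhere(o)[:,::-1].astype(float),.026)
    g=cv2.inRange(h,(0,0,60),(30,64 if n=="top" else 68,240))
    g=cv2.morphologyEx(g,cv2.MORPH_OPEN,np.ones((3,3)))
    _,l=cv2.connectedComponents(g);m=(l==l[seed[1],seed[0]]).astype(np.uint8)
    c=cv2.findContours(m,cv2.RETR_EXTERNAL,cv2.CHAIN_APPROX_NONE)[0][0]
    pl=rect(n,c,.022)
    return f,pl
E
python3 - <<'E'
from h import *
for n,s in(("top",(305,222)),("side",(282,198))):
    p=np.load(n+"0.npz")["p"]; f,g=measure(n,p,s); print(n,"fence",np.round(np.hstack(f),2),cv2.boxPoints(f).round().tolist(),"\n plate",np.round(np.hstack(g),2))
    h=cv2.cvtColor(p,cv2.COLOR_BGR2HSV)
    if n=="top":
        c,_=big(cv2.inRange(h,(0,150,80),(6,255,255)),(180,230,250,280)); print("tin",np.round(np.hstack(rect(n,c,.039)),1))
        print("spool,jar?",cast(n,[(409,186),(380,159),(175,206)],.06).round(3).tolist())
    else: print("spool,jar?",cast(n,[(301,300),(350,278),(351,118)],.06).round(3).tolist())
E
```

```text
top fence [559.02 122.93 198.93 113.59  24.02] [[445.0, 134.0], [491.0, 31.0], [673.0, 112.0], [627.0, 215.0]] 
 plate [515.73 187.8  165.28 134.78  26.12]
tin [388.5 492.3 110.   75.1  81.9]
spool,jar? [[0.657, -0.207], [0.758, -0.101], [0.57, 0.653]]
side fence [560.93 120.21 196.57 114.73  23.84] [[448.0, 133.0], [494.0, 28.0], [674.0, 107.0], [628.0, 212.0]] 
 plate [525.68 167.06 162.25 174.08  26.11]
spool,jar? [[0.656, -0.199], [0.758, -0.099], [0.578, 0.641]]
```

```bash
cat >> h.py <<'E'
from scipy.spatial.transform import Rotation as Ro
A=np.deg2rad(23.93-90); EX=np.array([np.cos(A),np.sin(A),0]);EY=np.array([-EX[1],EX[0],0])
O=np.array([.560,.1216,.010])+.041*EX
def P(x,y,z): return O+x/1e3*EX+y/1e3*EY+np.array([0,0,z/1e3])   # fixture mm -> world
def rot(y,flip=False):
    y=-y if flip else y; z=np.array([0,0,-1.]); return Ro.from_matrix(np.c_[np.cross(y,z),y,z]).as_rotvec()
def loc(): d=np.array(robot.sense()["position"])-O; return np.round([d@EX*1e3,d@EY*1e3,d[2]*1e3],1)
E
python3 - <<'E'
from h import *
for nm,y in(("EY",EY),("EX",EX)):
  for f in(0,1):
    for pt in (P(-60,0,290),P(-215,-14,0),P(-80,-115,0),P(95,0,110)):
        q=robot.inverse_kinematics(pt,rot(y,f)); print(nm,f,pt.round(3),None if q is None else np.round(q,2))
E
```

```text
EY 0 [0.552 0.139 0.3  ] [ 0.16  0.33  1.51 -0.    1.3  -0.25]
EY 0 [0.477 0.275 0.01 ] [ 0.44  0.67  1.79 -0.    0.68  0.02]
EY 0 [0.439 0.111 0.01 ] [ 0.14  0.56  2.04 -0.    0.54 -0.27]
EY 0 [ 0.615 -0.003  0.12 ] [-0.08  0.59  1.57 -0.    0.98 -0.5 ]
EY 1 [0.552 0.139 0.3  ] None
EY 1 [0.477 0.275 0.01 ] None
EY 1 [0.439 0.111 0.01 ] None
EY 1 [ 0.615 -0.003  0.12 ] [-0.08  0.59  1.57 -0.    0.98  2.64]
EX 0 [0.552 0.139 0.3  ] [ 0.16  0.33  1.51 -0.    1.3   1.32]
EX 0 [0.477 0.275 0.01 ] [ 0.44  0.67  1.79 -0.    0.68  1.59]
EX 0 [0.439 0.111 0.01 ] [ 0.14  0.56  2.04 -0.    0.54  1.3 ]
EX 0 [ 0.615 -0.003  0.12 ] [-0.08  0.59  1.57 -0.    0.98  1.07]
EX 1 [0.552 0.139 0.3  ] [ 0.16  0.33  1.51 -0.    1.3  -1.82]
EX 1 [0.477 0.275 0.01 ] [ 0.44  0.67  1.79  0.    0.68 -1.55]
EX 1 [0.439 0.111 0.01 ] [ 0.14  0.56  2.04 -0.    0.54 -1.84]
EX 1 [ 0.615 -0.003  0.12 ] [-0.08  0.59  1.57 -0.    0.98 -2.07]
```

```bash
python3 - <<'E'
from h import *
p0=np.array(robot.sense()["position"]); p0[2]=.32
robot.line_to(p0,feed=.3); robot.move_gripper(0.0)
r=rot(EY); robot.move_pose(P(-65,0,290),r)
robot.line_to(P(-65,0,104),feed=.25)
print(robot.line_to(P(-15,0,104),feed=.05,guard=4),loc(),robot.sense()["force"])
robot.line_to(P(38,0,106),feed=.1); print(loc(),robot.sense()["force"])
robot.dwell(.3); robot.line_to(P(-20,0,115),feed=.2); robot.line_to(P(-60,0,250),feed=.3)
robot.move_gripper(1.0);robot.move_pose(P(-218,-14,100),r); print(robot.sense()["time"])
p,d=robot.read_camera("side"); np.savez("side1.npz",p=p,d=d); cv2.imwrite("pics/s1.png",cv2.resize(p[120:280,210:370],(600,600)))
E
```

```text
True [-3.390e+01 -1.000e-01  1.039e+02] [ 0.58021482  5.95467819 -2.09431363]
[ 3.780e+01 -1.000e-01  1.058e+02] [-0.03995199  0.57098479 -0.74768923]
9.45
```

View pics/s1.png

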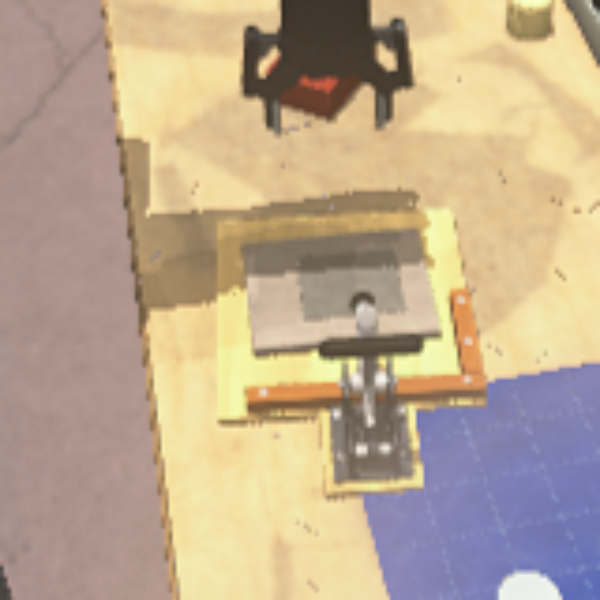

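```bash
python3 - <<'E'
from h import *
robot.line_to(P(-218,-14,-6),feed=.15,guard=8); print(loc())
print(robot.line_to(P(-160,-14,-6),feed=.05,guard=25),loc(),robot.sense()["force"])
print(robot.line_to(P(-138,-14,-6),feed=.03,guard=15),loc(),robot.sense()["force"])
robot.line_to(P(-160,-14,-6),feed=.1); robot.line_to(P(-175,-14,90),feed=.25)
robot.move_pose(P(-85,-160,90),rot(EX)); print(loc(),robot.sense()["time"])
p,d=robot.read_camera("top"); np.savez("top2.npz",p=p,d=d);f,g=measure("top",p,(308,217));print(np.hstack(g).round(1))
cv2.imwrite("pics/t2.png",cv2.resize(p[170:280,255:365],(600,600)))
E
```

```text
[-217.9  -13.4   -5.2]
False [-159.9  -14.1   -6.1] [-0.10877116  0.7851223   0.36807547]
True [-149.1  -13.2   -6. ] [1.69429055 6.86196903 0.05797055]
[ -85.  -159.8   89.7] 14.15
[547.7 110.4 164.2 206.2  23.3]
```

View pics/t2.png

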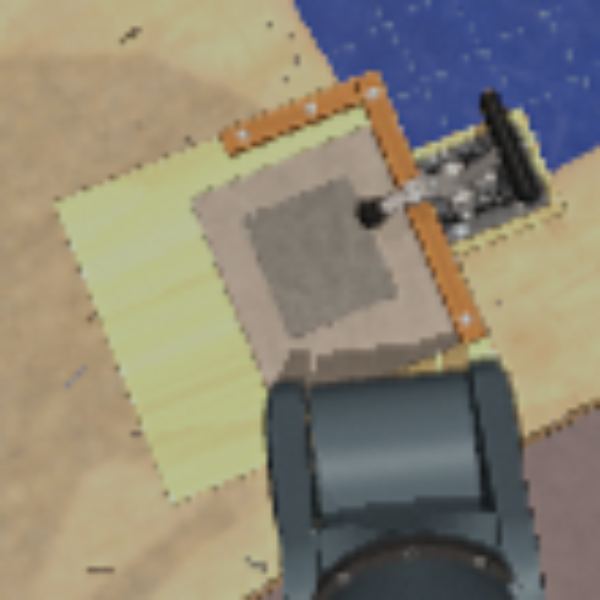

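```bash
python3 - <<'E'
from h import *
robot.line_to(P(-82,-125,90),feed=.2)
robot.line_to(P(-82,-125,-6),feed=.15,guard=8); print(loc())
print(robot.line_to(P(-82,-103,-6),feed=.05,guard=25),loc(),robot.sense()["force"])
print(robot.line_to(P(-82,-86,-6),feed=.03,guard=15),loc(),robot.sense()["force"])
robot.line_to(P(-82,-110,-6),feed=.1); robot.line_to(P(-82,-125,90),feed=.25)
# second x push
robot.line_to(P(-185,-60,120),feed=.3); robot.move_pose(P(-175,0,60),rot(EY)); robot.line_to(P(-165,0,-6),feed=.15,guard=8)
print(robot.line_to(P(-138,0,-6),feed=.03,guard=15),loc(),robot.sense()["force"])
robot.line_to(P(-165,0,-6),feed=.1); robot.line_to(P(-200,20,150),feed=.3); print(robot.sense()["time"])
for n in("top","side"):
    p,d=robot.read_camera(n); np.savez(n+"3.npz",p=p,d=d)
    f,g=measure(n,p,(308,217) if n=="top" else (275,203));print(np.hstack(g).round(1))
    x0,y0,x1,y1=ROI[n]; cv2.imwrite(f"pics/{n}3.png",cv2.resize(p[y0:y1,x0:x1],(400,400),interpolation=0))
cv2.imwrite("pics/b3.png",np.hstack([cv2.imread(f"pics/{n}3.png") for n in("top","side")]))
E
```

```text
[ -81.9 -124.8   -5.4]
False [ -82.  -102.4   -5.9] [-0.95425628 -0.72878492  0.38410379]
True [-82.6 -93.6  -6.6] [-1.38675523 -0.27783128  0.5521226 ]
True [-148.8    0.6   -5.8] [0.2865344  7.18429059 2.04625702]
21.375
[561.8 115.5 164.1 204.2  22.9]
[ 645.1 -428.     2.4    2.    17.7]
```

View pics/b3.png

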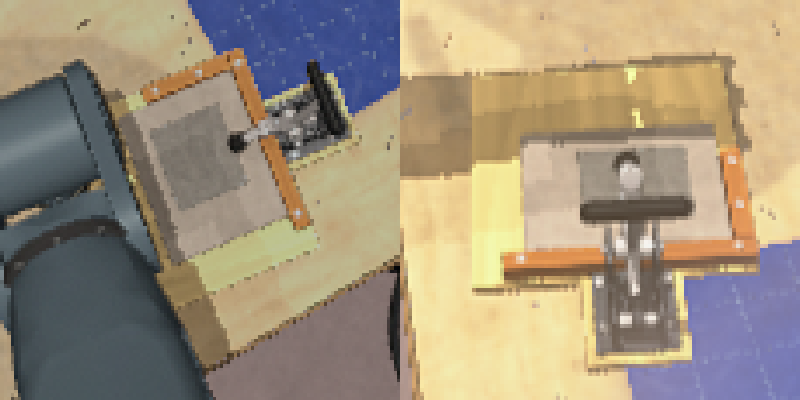

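```bash
python3 - <<'E'
from h import *
robot.line_to(P(-200,0,260),feed=.3); robot.move_gripper(0.0)
robot.line_to(P(120,0,260),rot(EY),feed=.3); robot.line_to(P(120,0,106),feed=.2)
print(robot.line_to(P(75,0,106),feed=.05,guard=4),loc(),robot.sense()["force"])
robot.line_to(P(36,0,108),feed=.06); print(loc(),robot.sense()["force"])
robot.line_to(P(110,0,115),feed=.2); robot.line_to(P(120,0,260),feed=.3)
p=np.array(robot.sense()["position"]); robot.move_pose([.25,-.45,.3],rot(EY)); robot.dwell(.3); print(robot.sense()["time"])
for n in("top","side"):
    p,d=robot.read_camera(n); np.savez(n+"4.npz",p=p,d=d)
    f,g=measure(n,p,(308,214) if n=="top" else (291,203));print(np.hstack(f).round(1),np.hstack(g).round(1))
    x0,y0,x1,y1=ROI[n]; cv2.imwrite(f"pics/{n}4.png",cv2.resize(p[y0:y1,x0:x1],(400,400),interpolation=0))
cv2.imwrite("pics/b4.png",np.hstack([cv2.imread(f"pics/{n}4.png") for n in("top","side")]))
E
```

```text
True [8.370e+01 1.000e-01 1.062e+02] [ 2.81914425 -3.98497927  0.20464203]
[ 36.   -0.2 107.7] [-0.45081713 -0.71500691  0.05572704]
30.05
[591.5  96.8 224.8 100.5  51.6] [548.  149.7 165.1 134.4  23.4]
[560.9 120.2 196.6 114.7  23.8] [551.9 139.9 161.8 145.8  23.1]
```

View pics/b4.png

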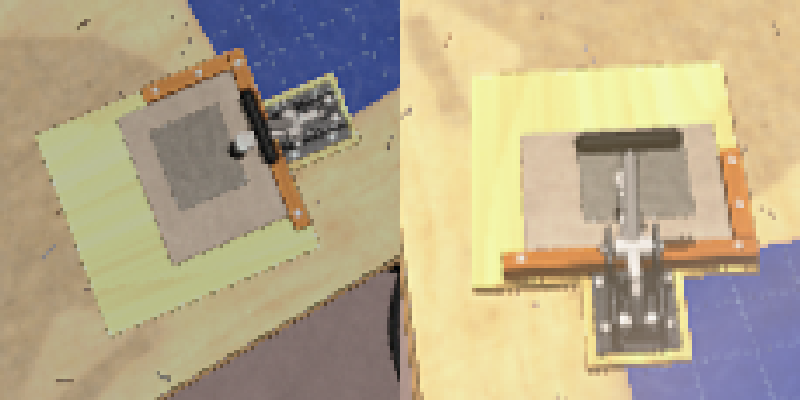

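```bash
python3 -c "
from cell import robot
print(robot.job_done())"
```

```text
the job is handed in; nothing more can be done
None
```

I handed the job in at about 30 s: the plate is home against both fences, judging by where the pushes stopped and the last pictures. The arm is tipped forward with its foot down on the plate (foot force not measured), and the robot never went near the tin, spool or jar; no verdict was shown.

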